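# Slide the cup carrier past its spring catch to the drying fan

## Task

Slide the plywood carrier, with the freshly thrown cup riding on it, along its track until it is fully home against the end stop by the drying fan. A spring plunger stands up through the window in the carrier and locks it: press the plunger down with the fingertips and keep it held down while you push the carrier over it, then push on until the carrier is home and the plunger has sprung up again behind it. Do not lift the carrier, do not touch the cup and keep it standing on the carrier, leave the bowl, the other cup and the scraper where they are, and finish with the hand clear.

Things in the scene. Friction and masses are not known exactly. Their poses are not given: they have to be found in the camera images.
- track: Fixed light-blue track on the bench, 400 x 156 mm, own x from -95 to 305 mm; white fan housing 126 mm high at its +x end. Origin on the bench under the plunger's centre; x = direction to slide the carrier, towards the fan; y across; z up. Rails 35 mm high; open channel 70 mm wide between them, clear but for the plunger and its 18 mm high collar. Side lips (|y| over 59 mm, top 52 mm) hold the carrier in.
- end_stop (a point): Middle of the end stop's face, where the middle of the carrier's front edge must come to: track x = 235 mm, 40 mm above the bench.
- plunger_top (a point): Centre of the top face of the plain steel plunger, a rectangular head 42 mm long (track x), 34 mm wide (track y), 24 mm deep. Unpressed its top is 50 mm above the bench, 5 mm above the carrier's top face.
- plunger (a joint): Plunger travel in m: 0 sprung up, grows as it is pressed straight down, 0.019 = hard stop (top 31 mm above the bench). From 0.015 on its top is below the carrier's underside and the carrier can pass over it. Spring force about 2.5 N at 0, 5.5 N fully down; it springs up at once when neither a finger nor the carrier holds it down.
- carrier: Loose plywood plate in the track, 207 x 130 x 10 mm, 0.4 to 0.7 kg, underside 35 mm above the bench, axes parallel to the track's, 1 to 2 mm play. Origin: underside, centre of its window. Reaches from x = -74 mm (rear) to +133 mm (front). Home, its origin is at track x = 102 mm and its rear edge 7 mm beyond the plunger. After about 10 mm of sliding it keeps the plunger down itself.
- window_front (a point): Middle of the front (fan side) wall of the carrier's rectangular through window, 24 mm ahead of the window's centre, at the top face; push here with a fingertip. The window is 48 mm long (x) by 56 mm wide (y); at the start the plunger stands in it with about 3 mm free at each end and 11 mm at each side.
- cup: Freshly thrown grey-brown clay cup, 64 mm across, 55 mm high, about 0.18 kg, loose on the carrier about 85 mm ahead (+x) of the window's centre. Origin at the centre of its underside. To be left standing, untouched.
- bowl: Bystander: dark red bowl, 120 mm across, 55 mm high, on the bench beside the track; origin under its centre.
- fired_cup: Bystander: cream cup, 72 mm across, 65 mm high, on the bench beside the track; origin under its centre.
- scraper: Bystander: clay scraper with a wooden handle and a flat steel blade, 170 mm long, lying on the bench beside the track; origin under it, its length along own x.
Things that resemble listed ones, but are neither listed nor needed, are in the scene too. Several things have the shape of the carrier; the one meant has the colours described above.

How it is judged:
By the outcome, as a careful person would: the job done as asked, in the order asked, and still so for the second after the job is handed in, with the robot touching nothing.
It also fails if it takes over 37 s, if anything falls off the work surface, if the arm or the gripper's body presses on something with over 40 N, if the wrist force passes 120 N, or if a joint passes its speed limit or range.

## Robot

A 7-joint arm with a two-finger parallel gripper is mounted at the origin on the work surface. World frame = base frame: x ahead of the robot, y to its left, z up, the work surface at z = 0. Lengths are in m, angles in rad, forces in N, time in s.
With the tool pointing down it reaches from about 0.35 to 0.9 m from the base axis. Payload 7.2 kg.
Tool frame: the origin (TCP) lies on the centre line of the jaws, within the pads' length; the fingertips stand 25 mm ahead of it and the grasp point (between the pads) lies 6 mm ahead of it; z points along the fingers, y is the line along which they close (so a half turn about z gives the same grasp; the last joint's range is limited). The gripper opens to 85 mm and grips with 20 to 120 N. Pads are 22 mm wide; open, the fingers measure 114 mm over their backs; the gripper's body (76 mm by 85 mm) begins 54 mm behind the grasp point. The pads swing forward as they close: fully open they stand 13 mm farther back than shut.
Start: joints at [-1.232, 0.411, -0.013, 1.596, 0.006, 1.134, -0.082], TCP at [0.247, 0.574, 0.256] pointing down, gripper open.
Joint ranges: [-2.95, 2.95], [-0.29, 1.99], [-1.47, 1.44], [0.14, 2.54], [-1.03, 4.17], [0.13, 1.85], [-2.86, 2.86]. Speed limits (rad/s): [2.39, 2.39, 3.01, 3.01, 3.14, 3.14, 3.14].

## Interface

Orientations are given as a unit quaternion [w, x, y, z].
In Python, from bench import bot gives the robot as it stands.
- The arm moves only by the tool move_arm, never from a script. Its arguments are lists of equal length, an entry for each row: "claw": the opening, from 0 (shut) to 1 (fully open); "linear": the shift along the tool's x, y, z in cm, a list of three; "yaw": the turn about the tool's z in rad. In form: {"claw": [claw, ...], "linear": [[tx, ty, tz], ...], "yaw": [yaw, ...]}. A call has 1 to 12 rows; each row shifts and turns the commanded pose from where the row before left it, along the tool's axes as they then stand; what a row does not reach is not made up. A row lasts 1/8 s, in which the tool goes at most 62.5 mm and 10.7 degrees, less where a joint would pass 70% of its speed; a pose out of reach is approached as far as the arm can. A call is refused whole if a number of a shift passes 6.25 or a number of a turn 0.188, either way. A call with a gripper value outside its range is refused whole. The fingers move at their own pace and stop on an object; the grip force is fixed at half the most. Time passes only in rows, so rows that do not move let the fingers close. It gives the time, the measured TCP pose, the force, the opening and the grip force at its end, in the units of the state.
- bot.state(): the state, without advancing time (a new reading comes with each control period).
- bot.grab_frame(name): name is "scene" or "side" or "wrist"; returns a dict with "pixels" (480x640x3 uint8, red, green, blue), "fx", "fy", "cx", "cy" (pixels), "rvec" (rotation vector, rad) and "tvec" (3), from world to camera coordinates, as OpenCV has them. Camera axes: x right, y down, z forward; pixel columns grow to the right and rows downward; lengths in m; the calibration is good to about 2 mm. A picture is of the moment at which its call begins. There is no depth.
- bot.hand_in(): hands the job in; it is judged then, once.
The state is a dict: "clock": time; "joint_positions": joint angles; "dq": joint speeds; "effort": joint torques, N m; "eef_pos": TCP position; "tcp_rot": TCP orientation; "force": force on the tool from outside, world axes, zero at the start; "ft_torque": the same for the moment, N m; "gripper_width": finger opening in m; "grip_force": force on a finger pad.
Only numpy, scipy, OpenCV 4.12 (cv2) and the standard library are available. Lean on these libraries where they do the work, as an engineer would, in place of code of your own. Each camera call takes 0.05 s, during which the arm holds its last target. There are 200 camera calls.

## Working session

There is one attempt and no reset: what is moved stays moved. The work goes in short steps, Python scripts to look and compute and a tool call to move; the robot and the scene stay as the last step left them, time stands still between calls to the robot, and variables do not carry over. Pictures are saved under pics/ and viewed, at most 10 in all, crops included, and the job is handed in when it is done.

Besides the shell and the picture viewer there is one more tool, called after "Call:" in YAML: its name, and indented under it one key for each argument. move_arm: Moves the arm, as the interface text tells. Its arguments: {"type":"object","properties":{"claw":{"type":"array"},"linear":{"type":"array"},"yaw":{"type":"array"}},"required":["claw","linear","yaw"]}

```bash
mkdir -p pics; ls
python3 - <<'E'
from bench import bot
import cv2
for n in("scene","side"):
    f=bot.grab_frame(n); cv2.imwrite(f"pics/{n}0.png",f["pixels"][:,:,::-1]); print(n,f["fx"],f["cx"],f["rvec"],f["tvec"])
s=bot.state();print(s["clock"],s["eef_pos"],s["tcp_rot"],s["gripper_width"])
E
```

```text
pics
scene 467.32065551268136 319.85966954158613 [ 1.92686678  1.20900379 -0.58759532] [-0.20936758 -0.22183842  1.5715265 ]
side 512.6352008288096 313.02563131969185 [ 0.12460304 -2.86467863  1.22870917] [0.47106577 0.10164916 1.06736412]
0.1 [0.2471517  0.57360864 0.2555154 ] [-1.00541339e-04  2.01979628e-01  9.79389446e-01 -7.29323463e-04] 0.08540831479332445
```

View pics/scene0.png

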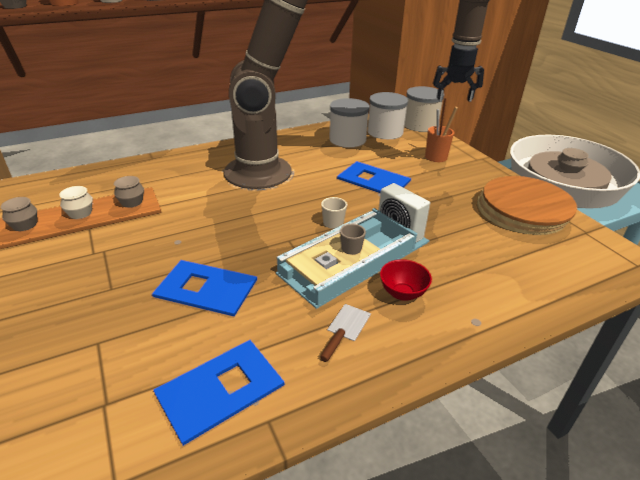

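View pics/side0.png

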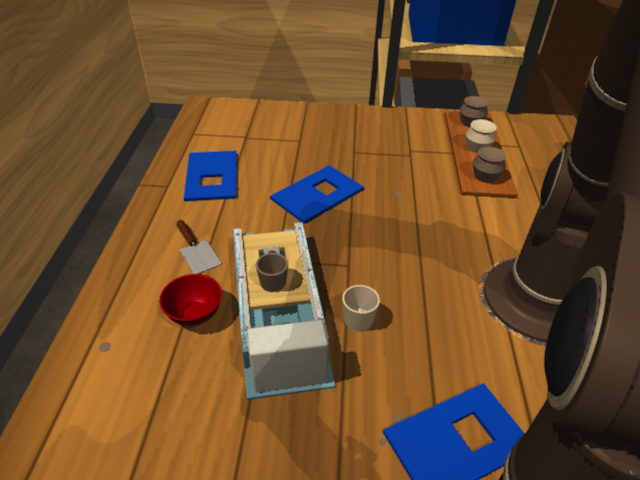

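The scene view shows the plywood carrier in the light-blue track, with the steel plunger at about (327,259), the clay cup at (352,238) and the fan at (403,210). Three things could be mistaken for the carrier: the blue plates at (205,287), (220,388) and (374,178). They are blue and not in the track, so I choose the plywood one at (327,259). The side view shows the same layout, with the plunger partly hidden behind the cup at (272,252). I'll check the choice in one close crop.

```bash
cat > h.py <<'E'
import numpy as np, cv2
def ray(f,uv,z):
    R=cv2.Rodrigues(np.array(f["rvec"]))[0]; c=-R.T@np.array(f["tvec"])
    d=R.T@np.array([(uv[0]-f["cx"])/f["fx"],(uv[1]-f["cy"])/f["fy"],1.])
    return c+d*(z-c[2])/d[2]
def proj(f,P):
    K=np.array([[f["fx"],0,f["cx"]],[0,f["fy"],f["cy"]],[0,0,1.]])
    return cv2.projectPoints(np.array(P,float).reshape(-1,1,3),np.array(f["rvec"]),np.array(f["tvec"]),K,None)[0].reshape(-1,2)
E
python3 - <<'E'
from bench import bot
import cv2
from h import *
f=bot.grab_frame("scene"); p=f["pixels"]
c=p[180:310,270:440,::-1]; cv2.imwrite("pics/crop.png",cv2.resize(c,None,fx=4.5,fy=4.5,interpolation=cv2.INTER_CUBIC))
print(ray(f,(327,259),.05),ray(f,(352,238),.07))
E
```

```text
[ 0.56651026 -0.02799355  0.05      ] [0.54090058 0.0542676  0.07      ]
```

View pics/crop.png

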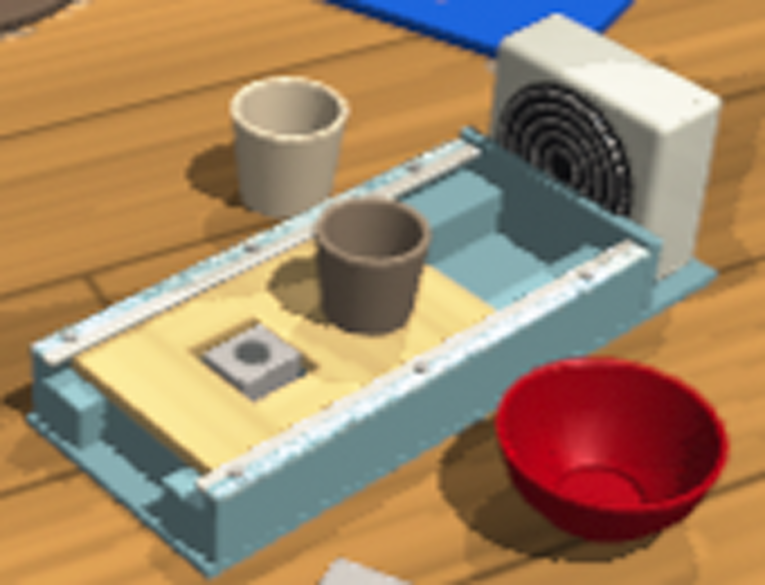

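The crop confirms the choice: the plywood plate has a grey steel plunger at crop (253,352), and the clay cup stands ahead of it towards the fan. The inner edges of the lips run from crop (55,362) to (480,150) and from (205,488) to (645,250).

Run:
```python
from bench import bot
from h import *
f=bot.grab_frame("scene"); g=lambda a,b,z:ray(f,(270+(a+.5)/4.5-.5,180+(b+.5)/4.5-.5),z)
L=[g(55,362,.052),g(480,150,.052)];Rr=[g(205,488,.052),g(645,250,.052)]
for a in(L,Rr):
    d=a[1]-a[0];print(a,np.hypot(*d[:2]),np.degrees(np.arctan2(d[1],d[0])))
t=np.radians(np.mean([np.degrees(np.arctan2(*(a[1]-a[0])[1::-1])) for a in(L,Rr)]))
n=np.array([-np.sin(t),np.cos(t)]);print("lip gap",(L[0]-Rr[0])[:2]@n,"mid",(L[0]+Rr[0])[:2]@n/2)
p=g(253,352,.05);print("plunger",p,p[:2]@n)
s=bot.state();d=p-np.array(s["eef_pos"])
from scipy.spatial.transform import Rotation as Ro
q=s["tcp_rot"];R=Ro.from_quat([q[1],q[2],q[3],q[0]]).as_matrix();print("toolshift cm",R.T@d*100,"yaw",np.degrees(t),R[:,0])
```

```text
[array([ 0.52644385, -0.1288143 ,  0.052     ]), array([0.44736759, 0.18505622, 0.052     ])] 0.32367847905631086 104.14076269264899
[array([ 0.64865984, -0.09944727,  0.052     ]), array([0.57606477, 0.21629291, 0.052     ])] 0.32397824500946093 102.9484260794385
lip gap 0.12569473516593846 mid -0.5444811400661479
plunger [ 0.56133872 -0.02852571  0.05      ] -0.5390459473371763
toolshift cm [-52.67656856 -42.86187512  20.62248878] yaw 103.54459438604374 [-9.18386381e-01  3.95684786e-01 -7.48763969e-05]
```

Call:
move_arm:
  claw: [1, 1, 1, 1, 1, 1, 1, 1, 1, 0, 0, 0]
  linear:
    - [-4.4, -3.6, 0]
    - [-4.4, -3.6, 0]
    - [-4.4, -3.6, 0]
    - [-4.4, -3.6, 0]
    - [-4.4, -3.6, 0]
    - [-4.4, -3.6, 0]
    - [-4.4, -3.6, 0]
    - [-4.4, -3.6, 0]
    - [-4.4, -3.6, 0]
    - [-4.4, -3.6, 0]
    - [-4.4, -3.6, 0]
    - [-4.3, -3.3, 0]
  yaw: [0, 0, 0, 0, 0, 0, 0, 0, 0, 0, 0, 0]

```text
clock: 1.7
eef_pos: [0.5621, -0.0303, 0.2564]
tcp_rot: [0.0, 0.202, 0.979, 0.0]
force: [0.2, 0.8, -0.1]
gripper_width: 0.0322
grip_force: 0.0
```

Call:
move_arm:
  claw: [0, 0, 0, 0, 0, 0, 0]
  linear:
    - [0, 0, 0]
    - [0, 0, 0]
    - [0, 0, 0]
    - [0, 0, 0]
    - [0, 0, 0]
    - [0, 0, 0]
    - [0, 0, 0]
  yaw: [0.185, 0.185, 0.185, 0.185, 0.185, 0, 0]

```text
clock: 2.58
eef_pos: [0.5615, -0.0284, 0.2562]
tcp_rot: [-0.0, 0.616, 0.788, -0.0]
force: [-0.6, 0.9, 0.3]
gripper_width: 0.0005
grip_force: 0.0
```

Run:
```python
from bench import bot
import cv2
f=bot.grab_frame("wrist"); cv2.imwrite("pics/w1.png",f["pixels"][:,:,::-1])
s=bot.state();print(s["clock"],s["eef_pos"],s["tcp_rot"],s["gripper_width"],s["joint_positions"],s["force"])
import numpy as np;np.save("w1.npy",f,allow_pickle=True)
```

```text
2.625 [ 0.56153791 -0.02843457  0.2562518 ] [-4.24782743e-05  6.16368788e-01  7.87457628e-01  6.84321015e-06] 7.094867966501623e-05 [-0.44998736  0.32570829  0.53093942  1.77926754 -0.18422222  1.08605613
  0.38685746] [ 0.32972027  0.77049844 -0.84608847]
```

View pics/w1.png

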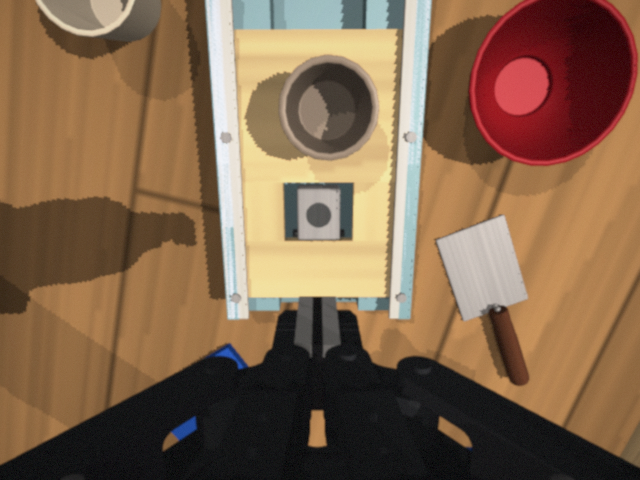

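The wrist view shows the plunger at about (319,213) in the window (284–353, 183–240). The clay cup is at (329,106), and the shut fingertips are at (318,300). The image's up direction points towards the fan.

Run:
```python
from h import *
f=np.load("w1.npy",allow_pickle=True).item(); p=f["pixels"]
hsv=cv2.cvtColor(p,cv2.COLOR_RGB2HSV)
m=((hsv[...,1]<45)&(hsv[...,2]>110)).astype(np.uint8); roi=np.zeros_like(m); roi[184:241,286:351]=1
m=cv2.morphologyEx(m*roi,cv2.MORPH_OPEN,np.ones((3,3)))
c=max(cv2.findContours(m,0,2)[0],key=cv2.contourArea); r=cv2.minAreaRect(c);print(r)
P=ray(f,r[0],.05);print("plunger",P)
B=np.array([ray(f,b,.05) for b in cv2.boxPoints(r)]);print("sides",[np.linalg.norm(B[i]-B[i-1]) for i in range(4)],[np.degrees(np.arctan2(*(B[i]-B[i-1])[1::-1])) for i in range(4)])
# window + plywood edges
y=((hsv[...,0]>15)&(hsv[...,0]<32)&(hsv[...,1]>60)&(hsv[...,2]>190)).astype(np.uint8)
def edge(pts):
    W=np.array([ray(f,q,.045)[:2] for q in pts]);vx,vy,x0,y0=cv2.fitLine(W.astype(np.float32),cv2.DIST_HUBER,0,.001,.001).ravel();return np.degrees(np.arctan2(vy,vx)),(x0,y0)
front=[];rear=[]
for u in range(300,340,2):
    col=y[:,u]; a=212
    k=a
    while not col[k]:k-=1
    front.append((u,k+.5)); k=a
    while not col[k]:k+=1
    rear.append((u,k-.5))
print("front",edge(front),"rear",edge(rear), front[0],front[-1],rear[0],rear[-1])
for n,U in(("cl",(0,1)),):
    pass
s1=[];s2=[]
for v in range(195,230,2):
    k=318
    while not y[v,k]:k-=1
    s1.append((k+.5,v)); k=318
    while not y[v,k]:k+=1
    s2.append((k-.5,v))
print("left",edge(s1),"right",edge(s2))
print("cup",ray(f,(329,106),.1))
```

```text
((318.5, 213.5), (51.0, 43.0), 90.0)
plunger [ 0.56259297 -0.0293169   0.05      ]
sides [np.float64(0.04135203253625949), np.float64(0.03348936483398706), np.float64(0.041349470520278604), np.float64(0.03469742150034628)] [np.float64(103.20680004332132), np.float64(13.990406310111693), np.float64(-75.11924813837719), np.float64(-166.0035053220469)]
front (np.float32(14.332926), (np.float32(0.55779153), np.float32(-0.005201046))) rear (np.float32(13.996639), (np.float32(0.56574696), np.float32(-0.053023867))) (300, 182.5) (338, 181.5) (300, 240.5) (338, 240.5)
left (np.float32(-75.15073), (np.float32(0.534684), np.float32(-0.035212666))) right (np.float32(-76.84596), (np.float32(0.5886375), np.float32(-0.019401781)))
cup [0.54945325 0.04963648 0.1       ]
```

Call:
move_arm:
  claw: [0, 0, 0, 0, 0, 0]
  linear:
    - [0.7, 0.1, 0]
    - [0, 0, 5]
    - [0, 0, 5]
    - [0, 0, 5]
    - [0, 0, 2]
    - [0, 0, 0]
  yaw: [0, 0, 0, 0, 0, 0]

```text
clock: 3.38
eef_pos: [0.5598, -0.0211, 0.0848]
tcp_rot: [-0.001, 0.617, 0.787, -0.001]
force: [-0.5, -0.0, 1.0]
gripper_width: 0.0
grip_force: 0.0
```

Run:
```python
from bench import bot
import cv2
a=bot.grab_frame("scene")["pixels"][200:300,270:400]; b=bot.grab_frame("wrist")["pixels"]
import numpy as np
a=cv2.resize(a,None,fx=3,fy=3); b=b[0:400,140:540]
o=np.zeros((400,790,3),np.uint8);o[:300,:390]=a;o[:,390:]=b
cv2.imwrite("pics/d1.png",o[:,:,::-1])
s=bot.state();print(s["eef_pos"],s["force"])
```

```text
[ 0.56141269 -0.0213767   0.08699549] [-0.30740422  0.59347371  0.97152419]
```

View pics/d1.png

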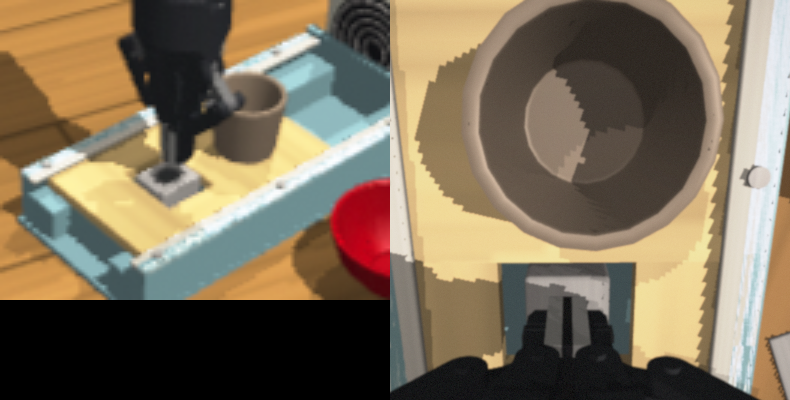

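The fingertips stand centred over the plunger, and the cup rim is well ahead of them. Next I press the plunger down.

Call:
move_arm:
  claw: [0, 0, 0, 0]
  linear:
    - [0, 0, 0.5]
    - [0, 0, 0.6]
    - [0, 0, 0.3]
    - [0, 0, 0]
  yaw: [0, 0, 0, 0]

```text
clock: 3.98
eef_pos: [0.5613, -0.0213, 0.0725]
tcp_rot: [0.0, 0.618, 0.786, 0.0]
force: [0.8, 0.6, 3.0]
gripper_width: 0.0001
grip_force: 1.5
```

Call:
move_arm:
  claw: [0, 0, 0, 0]
  linear:
    - [0, 0, 0.5]
    - [0, 0, 0.4]
    - [0, 0, 0]
    - [0, 0, 0]
  yaw: [0, 0, 0, 0]

```text
clock: 4.47
eef_pos: [0.5613, -0.0213, 0.0635]
tcp_rot: [0.0, 0.618, 0.786, 0.0]
force: [2.0, 1.8, 3.0]
gripper_width: -0.0004
grip_force: 2.1
```

Call:
move_arm:
  claw: [0, 0, 0]
  linear:
    - [0, 0, 0.4]
    - [0, 0, 0.2]
    - [0, 0, 0]
  yaw: [0, 0, 0]

```text
clock: 4.85
eef_pos: [0.5613, -0.0213, 0.0574]
tcp_rot: [0.0, 0.618, 0.786, 0.0]
force: [2.0, 1.7, 5.2]
gripper_width: -0.0003
grip_force: 2.6
```

Run:
```python
from bench import bot
import cv2, numpy as np
a=bot.grab_frame("scene")["pixels"][200:300,270:400]; b=bot.grab_frame("wrist")["pixels"]
a=cv2.resize(a,None,fx=3,fy=3); b=b[80:480,140:540]
o=np.zeros((400,790,3),np.uint8);o[:300,:390]=a;o[:,390:]=b
cv2.imwrite("pics/d2.png",o[:,:,::-1])
s=bot.state();print(s["clock"],s["eef_pos"],s["force"])
```

```text
4.95 [ 0.56127395 -0.02133794  0.0574647 ] [2.11915834 2.26307278 5.90771355]
```

View pics/d2.png

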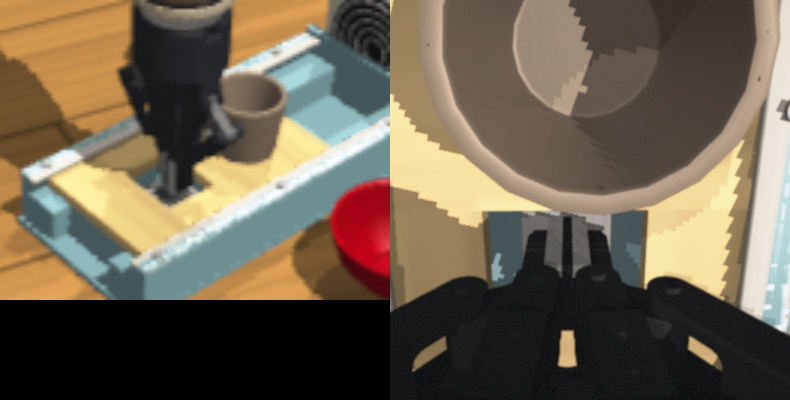

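The plunger is pressed to about 17.6 mm and sits below the carrier's underside, with the fingertips in the window and the cup clear ahead. I now push gently forward.

Call:
move_arm:
  claw: [0, 0, 0, 0, 0, 0, 0, 0, 0, 0]
  linear:
    - [0.1, 0, 0]
    - [0.1, 0, 0]
    - [0.1, 0, 0]
    - [0.1, 0, 0]
    - [0.1, 0, 0]
    - [0.1, 0, 0]
    - [0.1, 0, 0]
    - [0.1, 0, 0]
    - [0.1, 0, 0]
    - [0.1, 0, 0]
  yaw: [0, 0, 0, 0, 0, 0, 0, 0, 0, 0]

```text
clock: 6.2
eef_pos: [0.5586, -0.0153, 0.0574]
tcp_rot: [0.002, 0.619, 0.786, -0.001]
force: [1.8, -7.4, 3.3]
gripper_width: -0.0004
grip_force: 4.7
```

Call:
move_arm:
  claw: [0, 0, 0, 0]
  linear:
    - [0.1, 0, 0]
    - [0.1, 0, 0]
    - [0.1, 0, 0]
    - [0, 0, 0]
  yaw: [0, 0, 0, 0]

```text
clock: 6.7
eef_pos: [0.5579, -0.0125, 0.0574]
tcp_rot: [0.001, 0.619, 0.786, -0.001]
force: [1.9, -8.2, 3.9]
gripper_width: -0.0002
grip_force: 4.7
```

Call:
move_arm:
  claw: [0, 0, 0, 0, 0, 0, 0, 0]
  linear:
    - [0.1, 0, 0]
    - [0.1, 0, 0]
    - [0.1, 0, 0]
    - [0.1, 0, 0]
    - [0.1, 0, 0]
    - [0.1, 0, 0]
    - [0.1, 0, 0]
    - [0.1, 0, 0]
  yaw: [0, 0, 0, 0, 0, 0, 0, 0]

```text
clock: 7.7
eef_pos: [0.556, -0.0049, 0.0574]
tcp_rot: [0.002, 0.619, 0.785, -0.001]
force: [2.4, -7.9, 3.6]
gripper_width: 0.0003
grip_force: 4.8
```

Run:
```python
from bench import bot
import cv2, numpy as np
a=bot.grab_frame("scene")["pixels"][200:300,270:400]; b=bot.grab_frame("wrist")["pixels"]
a=cv2.resize(a,None,fx=3,fy=3); b=b[80:480,140:540]
o=np.zeros((400,790,3),np.uint8);o[:300,:390]=a;o[:,390:]=b
cv2.imwrite("pics/d3.png",o[:,:,::-1])
s=bot.state();print(s["clock"],s["eef_pos"],s["force"])
```

```text
7.8 [ 0.55595843 -0.00476477  0.05742234] [ 2.1942209  -8.01495314  4.35838374]
```

View pics/d3.png

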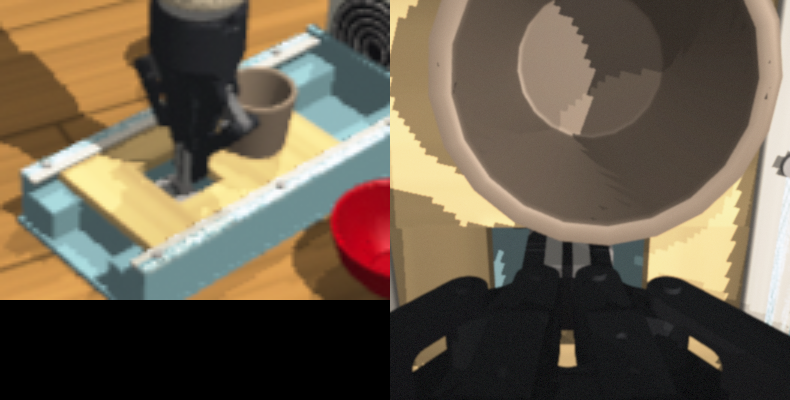

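The carrier has moved about 12 mm, the cup is riding with it upright, and the fingertips are against the window's front wall. I push on.

Call:
move_arm:
  claw: [0, 0, 0, 0, 0, 0, 0, 0, 0, 0, 0, 0]
  linear:
    - [0.1, 0, 0]
    - [0.15, 0, 0]
    - [0.2, 0, 0]
    - [0.2, 0, 0]
    - [0.2, 0, 0]
    - [0.2, 0, 0]
    - [0.2, 0, 0]
    - [0.2, 0, 0]
    - [0.2, 0, 0]
    - [0.2, 0, 0]
    - [0.2, 0, 0]
    - [0.2, 0, 0]
  yaw: [0, 0, 0, 0, 0, 0, 0, 0, 0, 0, 0, 0]

```text
clock: 9.3
eef_pos: [0.5506, 0.0172, 0.0574]
tcp_rot: [0.001, 0.619, 0.786, -0.001]
force: [2.8, -8.0, 4.7]
gripper_width: -0.0003
grip_force: 4.1
```

Call:
move_arm:
  claw: [0, 0, 0, 0, 0, 0, 0, 0, 0, 0, 0, 0]
  linear:
    - [0.2, 0, 0]
    - [0.2, 0, 0]
    - [0.2, 0, 0]
    - [0.2, 0, 0]
    - [0.2, 0, 0]
    - [0.2, 0, 0]
    - [0.2, 0, 0]
    - [0.2, 0, 0]
    - [0.2, 0, 0]
    - [0.2, 0, 0]
    - [0.2, 0, 0]
    - [0.2, 0, 0]
  yaw: [0, 0, 0, 0, 0, 0, 0, 0, 0, 0, 0, 0]

```text
clock: 10.8
eef_pos: [0.545, 0.0405, 0.0573]
tcp_rot: [0.001, 0.619, 0.785, -0.001]
force: [1.4, -8.5, 4.9]
gripper_width: -0.0002
grip_force: 4.2
```

Call:
move_arm:
  claw: [0, 0, 0, 0, 0, 0, 0, 0, 0, 0, 0, 0]
  linear:
    - [0.2, 0, 0]
    - [0.2, 0, 0]
    - [0.2, 0, 0]
    - [0.2, 0, 0]
    - [0.2, 0, 0]
    - [0.2, 0, 0]
    - [0.2, 0, 0]
    - [0.2, 0, 0]
    - [0.2, 0, 0]
    - [0.2, 0, 0]
    - [0.1, 0, 0]
    - [0.1, 0, 0]
  yaw: [0, 0, 0, 0, 0, 0, 0, 0, 0, 0, 0, 0]

```text
clock: 12.3
eef_pos: [0.5399, 0.0617, 0.0574]
tcp_rot: [0.001, 0.619, 0.785, -0.001]
force: [2.1, -8.8, 5.5]
gripper_width: -0.0001
grip_force: 4.3
```

Call:
move_arm:
  claw: [0, 0, 0, 0, 0, 0, 0, 0, 0, 0, 0, 0]
  linear:
    - [0.15, 0, 0]
    - [0.2, 0, 0]
    - [0.2, 0, 0]
    - [0.2, 0, 0]
    - [0.2, 0, 0]
    - [0.2, 0, 0]
    - [0.2, 0, 0]
    - [0.2, 0, 0]
    - [0.15, 0, 0]
    - [0.1, 0, 0]
    - [0.1, 0, 0]
    - [0.1, 0, 0]
  yaw: [0, 0, 0, 0, 0, 0, 0, 0, 0, 0, 0, 0]

```text
clock: 13.8
eef_pos: [0.5352, 0.0811, 0.0574]
tcp_rot: [0.001, 0.619, 0.785, -0.001]
force: [1.7, -9.2, 5.5]
gripper_width: 0.0005
grip_force: 4.4
```

Call:
move_arm:
  claw: [0, 0, 0, 0]
  linear:
    - [0.1, 0, 0]
    - [0.1, 0, 0]
    - [0.1, 0, 0]
    - [0, 0, 0]
  yaw: [0, 0, 0, 0]

```text
clock: 14.3
eef_pos: [0.535, 0.0817, 0.0574]
tcp_rot: [0.003, 0.62, 0.785, -0.002]
force: [3.3, -14.3, 3.8]
gripper_width: 0.0001
grip_force: 7.6
```

Call:
move_arm:
  claw: [0, 0, 0, 0, 0]
  linear:
    - [0.15, 0, 0]
    - [0.15, 0, 0]
    - [0.1, 0, 0]
    - [0, 0, 0]
    - [0, 0, 0]
  yaw: [0, 0, 0, 0, 0]

```text
clock: 14.92
eef_pos: [0.5361, 0.0829, 0.0575]
tcp_rot: [0.005, 0.621, 0.784, -0.002]
force: [9.9, -21.8, -1.9]
gripper_width: -0.0
grip_force: 11.7
```

Run:
```python
from bench import bot
import cv2, numpy as np
a=bot.grab_frame("scene")["pixels"][180:310,270:440]; 
cv2.imwrite("pics/d4.png",cv2.resize(a,None,fx=4.5,fy=4.5,interpolation=cv2.INTER_CUBIC)[:,:,::-1])
s=bot.state();print(s["clock"],s["eef_pos"],s["force"])
```

```text
14.975 [0.53610718 0.08294673 0.0574635 ] [ 10.24860883 -21.79066709  -1.33841625]
```

View pics/d4.png

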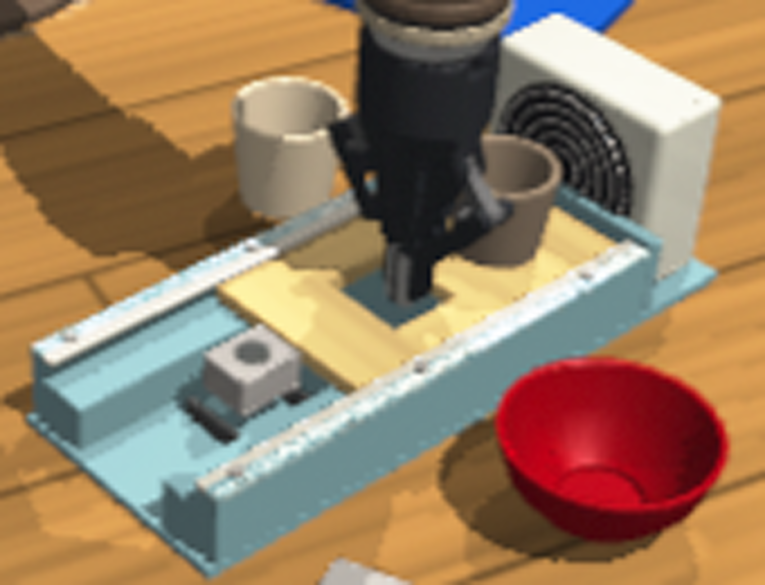

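The carrier is home against the stop. The plunger has sprung up behind it at crop (252,365), and the cup is upright. I back the fingertips off the wall, then lift.

Call:
move_arm:
  claw: [0, 0, 0, 0, 0, 0]
  linear:
    - [-0.4, 0, 0]
    - [-0.4, 0, 0]
    - [-0.4, 0, 0]
    - [-0.4, 0, 0]
    - [-0.1, 0, 0]
    - [0, 0, 0]
  yaw: [0, 0, 0, 0, 0, 0]

```text
clock: 15.72
eef_pos: [0.5372, 0.0753, 0.0572]
tcp_rot: [-0.0, 0.618, 0.786, -0.0]
force: [0.1, -0.4, -1.0]
gripper_width: -0.0
grip_force: 0.0
```

Call:
move_arm:
  claw: [0, 0, 0, 0, 0, 0, 0, 0, 0, 0, 0]
  linear:
    - [0, 0, -1]
    - [0, 0, -2]
    - [0, 0, -4]
    - [0, 0, -5]
    - [0, 0, -5]
    - [0, 0, -4]
    - [-5, 0, 0]
    - [-5, 0, 0]
    - [-5, 0, 0]
    - [0, 0, 0]
    - [0, 0, 0]
  yaw: [0, 0, 0, 0, 0, 0, 0, 0, 0, 0, 0]

```text
clock: 17.1
eef_pos: [0.5726, -0.07, 0.2675]
tcp_rot: [-0.0, 0.618, 0.786, 0.0]
force: [-0.3, 1.0, 0.3]
gripper_width: 0.0
grip_force: 0.0
```

Run:
```python
from bench import bot
import cv2, numpy as np
a=bot.grab_frame("scene")["pixels"][180:310,270:440]; b=bot.grab_frame("wrist")["pixels"]
a=cv2.resize(a,None,fx=2.3,fy=2.3); b=cv2.resize(b,(400,300))
o=np.zeros((300,791,3),np.uint8);o[:a.shape[0],:391]=a;o[:,391:]=b
cv2.imwrite("pics/e.png",o[:,:,::-1])
s=bot.state();print(s["clock"],s["eef_pos"],s["force"])
```

```text
17.2 [ 0.57270493 -0.06885245  0.26737501] [ 0.01866328  0.28987494 -0.36642603]
```

View pics/e.png

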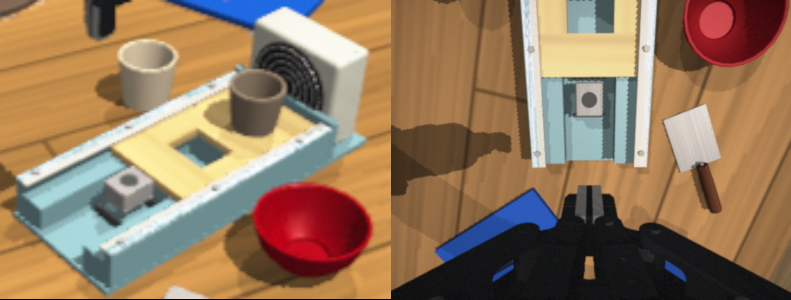

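The carrier is home with the plunger up behind it. The cup is standing, the bystanders have not moved and the hand is clear.

```bash
python3 -c "
from bench import bot
print(bot.hand_in())"
```

```text
the job is handed in; nothing more can be done
None
```

I handed the job in at about 17 s: the carrier is home against the end stop, the plunger has sprung up behind it, the cup is standing untouched, and the hand is clear.

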